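Clear the tool case, try its lid, free the catch if it holds, and hold the lid open

TASK

Clear the lid of the plywood case: set the glass bead in the round dish and lay the small paddle tool flat in the long tray, dropping neither and leaving the pliers, mug and jar alone. Then, before you touch the slide catch, tug the lid gently upward by its wooden grip to learn whether it is caught; if it is, let the lid down, release it by pushing the post of the catch along its rail, away from the grip, and lift again. Finish while holding: lift the lid by its grip to more than halfway up to vertical and stop there, still gripping it, because the lid would fall shut.

Things in the scene. Friction and masses are not known exactly. Their poses are not given: they have to be found in the camera images.
- case: plywood case fixed to the bench, 180 (x) by 280 (y) by 85 mm high without the lid; origin under its centre; its front (-x) faces the robot more or less. The lid's top, on which the items lie, is 95.5 mm above the bench.
- lid (a joint): lid angle (rad): 0 shut, grows as the front edge rises, stop at 1.25; 0.79 is halfway to vertical. 0.3 to 0.5 kg, 2 N to lift at the grip, plus some 10 N of rubbing in a tight grip; falls shut when let go. Free play about 0.03 rad (6 mm at the grip); then, if caught, a hidden hook stops it hard, else it goes on freely. Nothing outside shows which
- lid_hinge (a point): point on the lid's hinge axis (which runs along the case's y), in the middle of the far edge, 90 mm behind the case's centre and 90.5 mm above the bench
- lid_grip: round wooden grip, 18 mm diameter, 32 mm long along the case's y, on a 14 mm wide steel neck in the middle of the lid's front edge; origin at its centre, 205 mm from the hinge axis; shut: 115 mm before the case's centre, 90.5 mm above the bench. Take it from above by its two flat ends, fingers closing along y, 40 N or more: it turns between the fingers as the lid swings
- catch (a joint): slide catch (m): 0 as found, whether or not it holds the lid; 0.016 fully released, towards the case's +y, away from the grip. Takes about 3 N to slide and stays where it is left. Pushed fully, it always frees the lid (with the lid down).
- catch_top (a point): top centre of the catch's upright steel post, 14 (x) by 12 (y) by 36 mm tall, on a rail on the front face; as found 106 mm before the case's centre, 95 mm to its +y side, 92 mm above the bench. Between grip and post is a 73 mm gap: closed fingers (about 30 mm) fit there, can reach to 28 mm below the post's top, and push it along +y
- bolt: steel tongue of the catch, inside the case just under the lid; moves with the catch; origin at its centre. Not to be touched; it takes the pull if a caught lid is tugged.
- bead: glass bead with a small hole, 34 mm across, 20 mm tall, standing on its flat end on the lid; origin under its centre; 20 to 40 g
- paddle: paddle tool lying on the lid, 147 mm long along its x: straight-sided wooden handle 16 mm wide, 14 mm tall from x = -72 to +12 mm, then a brass blade 28 mm wide, 5 mm thick to x = +75 mm; origin on its underside; balances near x = +18 mm, take it by the handle near x = 0; about 90 g
- paddle_butt (a point): end of the paddle's handle (70 mm behind its origin, 7 mm above its underside)
- paddle_tip (a point): end of the paddle's blade (72 mm ahead of its origin)
- dish: round white ceramic dish fixed to the bench, 132 mm across the rim, 30 mm high, flat floor 5 mm thick and 110 mm across; origin under its centre; left or right of the case
- tray: long aluminium tray fixed to the bench, 210 (x) by 100 (y) by 30 mm high, walls and floor 5 mm; origin under its centre; on the other side of the case
- pliers: yellow-handled pliers, 160 mm long, a bystander
- mug: blue mug, 76 mm across, 85 mm tall, a bystander
- jar: glass jar with a steel cap, 64 mm across, 90 mm tall, a bystander

How it is judged:
By the outcome, as a careful person would: the job done as asked, in the order asked, and still so for the second after the job is handed in, while the arm keeps its last pose, push and grip.
It also fails if it takes over 72 s, if anything falls off the work surface, if the arm or the gripper's body presses on something with over 40 N, if the wrist force passes 120 N, or if a joint passes its speed limit or range.

ROBOT

A 7-joint arm with a two-finger parallel gripper is mounted at the origin on the work surface. World frame = base frame: x ahead of the robot, y to its left, z up, the work surface at z = 0. Lengths are in m, angles in rad, forces in N, time in s.
With the tool pointing down it reaches from about 0.4 to 0.85 m from the base axis. Payload 4.4 kg.
Tool frame: the origin (TCP) lies midway between the tips of the shut fingers; the grasp point (between the pads) lies 19 mm behind it; z points along the fingers, y is the line along which they close (so a half turn about z gives the same grasp; the last joint's range is limited). The gripper opens to 94 mm and grips with 3 to 60 N. Pads are 16 mm wide; open, the fingers measure 119 mm over their backs; the gripper's body (75 mm by 177 mm) begins 78 mm behind the grasp point.
Start: joints at [1.257, 0.628, 0.038, 1.517, -0.027, 0.996, -0.02], TCP at [0.159, -0.63, 0.205] pointing down, gripper open.
Joint ranges: [-3.06, 3.06], [-0.37, 2.12], [-1.25, 1.32], [0.18, 2.47], [-1.1, 4.24], [0.23, 1.98], [-2.94, 2.94]. Speed limits (rad/s): [2.57, 2.57, 3.14, 3.14, 3.14, 3.14, 3.14].

INTERFACE

Orientations are given as a unit quaternion [x, y, z, w].
In Python, from workcell import env gives the robot as it stands.
- The arm moves only by the shell command python3 -m handwheel 'ROWS' [OPENING] [FORCE]. ROWS is JSON, a list of rows, each a list of 4 numbers: the shift along the tool's x, y, z in units of 25 mm (1.0 is 25 mm), then the turn about the tool's z in units of 6 degrees (1.0 is 6 degrees). In form: [[dx, dy, dz, yaw], ...]. A call has 1 to 10 rows; each row shifts and turns the commanded pose from where the row before left it, along the tool's axes as they then stand; what a row does not reach is not made up. A row lasts 1/12 s, in which the tool goes at most 41.7 mm and 7.16 degrees, less where a joint would pass 70% of its speed; a pose out of reach is approached as far as the arm can. A call is refused whole if a number of a shift passes 1 or a number of a turn 1, either way. A call with a gripper value outside its range is refused whole. OPENING is the opening, from 0 (shut) to 1 (fully open), set as the call begins (- or left out, the last holds). The fingers move at their own pace and stop on an object; FORCE is the grip in N (left out, the last holds). Time passes only in rows, so rows that do not move let the fingers close. It gives the time, the measured TCP pose, the force, the opening and the grip force at its end, in the units of the state.
- env.state(): the state, without advancing time (a new reading comes with each control period).
- env.get_image(name): name is "scene" or "top" or "wrist"; returns a dict with "image" (420x560x3 uint8, blue, green, red), "fx", "fy", "cx", "cy" (pixels), "extrinsics" (4x4, takes a point from camera to world coordinates); the wrist camera has in their place "mount" (4x4, takes a point from camera to tool coordinates, whose origin is the TCP and whose axes are the flange's). Camera axes: x right, y down, z forward; pixel columns grow to the right and rows downward; lengths in m; the calibration is good to about 2 mm. The wrist camera is an equidistant fisheye: a pixel r from the principal point sees the ray r / f radians off the axis. A picture is of the moment at which its call begins: read the wrist's pose just before it. There is no depth.
- env.job_done(): hands the job in; it is judged then, once.
Trained networks look in the newest picture that a camera, given by its name, has taken for a name from the list of things; names that differ only in an ending like _2 or _b are one class to them, and where a whole thing is asked for, a point or a joint stands for the part that bears it (a point fixed in the world has none). Each returns a list of dicts, best first, with "conf" (0 to 1); they miss things now and then, are a little off and sometimes report something else, mostly with a low value. They report only what shows in the picture. A call takes as long as a camera call.
- env.spot_in(label, camera): "point" ([column, row] in pixels, amid what is visible of it).
The state is a dict: "t": time; "joints": joint angles; "joint_vel": joint speeds; "joint_torque": joint torques, N m; "tcp_pos": TCP position; "ee_rot": TCP orientation; "force": force on the tool from outside, world axes, zero at the start; "wrist_torque": the same for the moment, N m; "gripper_width": finger opening in m; "grip_force": force on a finger pad.
Only numpy, scipy, OpenCV 4.12 (cv2) and the standard library are available. Lean on these libraries where they do the work, as an engineer would, in place of code of your own. Each camera call takes 0.05 s, during which the arm holds its last target. There are 200 camera calls.

## Working session

There is one attempt and no reset: what is moved stays moved. The work goes in short steps, Python scripts to look and compute and a shell command to move; the robot and the scene stay as the last step left them, time stands still between calls to the robot, and variables do not carry over. Pictures are saved under pics/ and viewed, at most 10 in all, crops included, and the job is handed in when it is done.

```bash
mkdir -p pics; cat > h.py <<'E'
import numpy as np, cv2
from workcell import env
from scipy.spatial.transform import Rotation as R
def look(cam,name=None):
    s=env.state(); d=env.get_image(cam)
    if cam=='wrist':
        T=np.eye(4);T[:3,:3]=R.from_quat(s['ee_rot']).as_matrix();T[:3,3]=s['tcp_pos'];d['T']=T@d['mount']
    else: d['T']=np.array(d['extrinsics'])
    if name: cv2.imwrite(f'pics/{name}.png',d['image'])
    return d
def ray(d,p,fish=False):
    u=np.array([(p[0]-d['cx'])/d['fx'],(p[1]-d['cy'])/d['fy']])
    if fish:
        r=np.hypot(*u); v=np.array([*(u/max(r,1e-9)*np.sin(r)),np.cos(r)])
    else: v=np.array([*u,1.])
    return np.array(d['T'])[:3,3], np.array(d['T'])[:3,:3]@v
def atz(d,p,z,fish=False):
    o,v=ray(d,p,fish); return o+v*(z-o[2])/v[2]
def to(target,yaw_axis=None):
    """shift in tool units to TCP target; yaw_axis: world xy dir wanted for tool y"""
    s=env.state(); M=R.from_quat(s['ee_rot']).as_matrix()
    sh=M.T@(np.array(target)-s['tcp_pos'])/.025
    y=0
    if yaw_axis is not None:
        a=M.T@np.array([*yaw_axis,0]); y=np.degrees(np.arctan2(-a[0],a[1])); y=(y+90)%180-90; y/=6
    print('shift',sh.round(2),'yaw',round(float(y),2))
E
python3 - <<'E'
from h import *
Z=dict(case=.09,lid=.0955,lid_grip=.0905,catch_top=.092,catch=.08,bead=.115,paddle=.105,paddle_butt=.1025,paddle_tip=.1,dish=.02,tray=.015,pliers=.01,mug=.05,jar=.05,lid_hinge=.0905)
print(env.state())
for c in('top','scene'):
    d=look(c,c)
    for n,z in Z.items():
        r=env.spot_in(n,c)
        print(c,n,[(np.round(q['point'],1).tolist(),round(q['conf'],2),atz(d,q['point'],z)[:2].round(3).tolist()) for q in r[:2]])
E
```

```text
{'t': 0.0, 'joints': array([ 1.25721793,  0.62932724,  0.03847986,  1.51837553, -0.02701011,
        0.99628958, -0.01998405]), 'joint_vel': array([-0.00123653, -0.00046381, -0.00021197, -0.00154287, -0.00035992,
        0.00168111, -0.00163576]), 'joint_torque': array([-2.45699966e-04, -5.49721205e+01,  1.14368923e+00, -1.86633164e+01,
       -5.21179195e-02,  2.35145440e-02,  1.51877180e-04]), 'tcp_pos': array([ 0.15925646, -0.62949455,  0.20456466]), 'ee_rot': array([ 9.92336365e-01,  1.23562349e-01, -1.34896518e-04, -9.30595545e-04]), 'force': array([ 0.36335729, -0.4129534 ,  0.1058736 ]), 'wrist_torque': array([-0.01050199,  0.04261747,  0.00068892]), 'grip_force': 0.0, 'gripper_width': 0.0940721628533935}
top case [([267.4, 240.4], 0.98, [0.543, 0.045]), ([236.4, 227.6], 0.32, [0.573, 0.118])]
top lid [([262.4, 243.0], 0.63, [0.537, 0.056]), ([396.1, 166.9], 0.38, [0.716, -0.263])]
top lid_grip [([265.9, 286.7], 0.68, [0.435, 0.048])]
top catch_top [([230.0, 282.8], 0.48, [0.444, 0.132])]
top catch []
top bead []
top paddle [([238.0, 231.6], 0.86, [0.563, 0.113])]
top paddle_b
[... 794 characters left out ...]
133.4], 0.63, [0.441, 0.137])]
scene catch [([254.6, 209.2], 0.64, [0.568, -0.031])]
scene bead [([254.6, 208.9], 0.79, [0.588, -0.043])]
scene paddle [([306.6, 168.0], 0.8, [0.563, 0.11])]
scene paddle_butt [([304.9, 167.8], 0.87, [0.559, 0.109])]
scene paddle_tip [([305.0, 170.1], 0.83, [0.563, 0.106])]
scene dish [([369.2, 146.6], 0.89, [0.552, 0.326])]
scene tray [([128.6, 291.7], 0.93, [0.541, -0.32])]
scene pliers [([404.5, 213.7], 0.94, [0.74, 0.255]), ([273.0, 185.5], 0.28, [0.499, 0.068])]
scene mug [([300.3, 306.8], 0.79, [0.78, -0.079])]
scene jar [([187.3, 343.4], 0.79, [0.713, -0.28]), ([301.0, 168.9], 0.55, [0.524, 0.13])]
scene lid_hinge [([269.9, 186.2], 0.9, [0.546, 0.025])]
```

```bash
python3 -c "
import cv2,numpy as np
print(cv2.imread('pics/top.png').shape)"
```

```text
(420, 560, 3)
```

View pics/top.png

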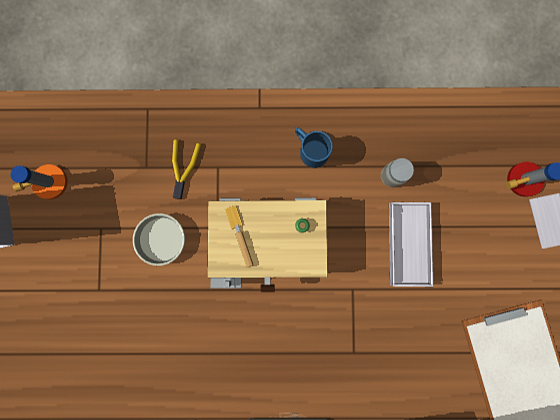

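View pics/scene.png

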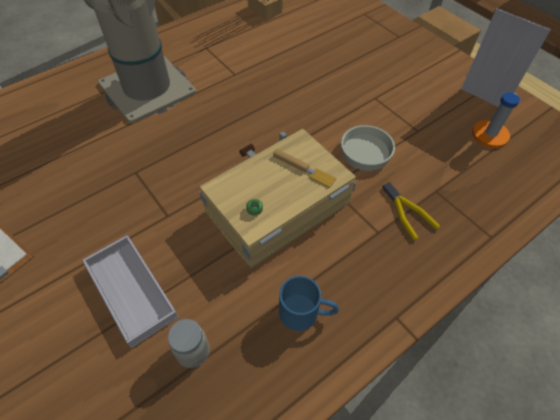

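The top view shows the case at about (267,239). The bead is green, on the lid at (303,226). The paddle's blade is at (234,215) and its butt at (252,264). The dish is on the left at (159,240), the tray on the right at (411,244), and the grip at (267,287). I'll take exact coordinates by segmentation.

```bash
python3 - <<'E'
from h import *
d=look('top'); im=d['image']; hsv=cv2.cvtColor(im,cv2.COLOR_BGR2HSV)
g=((hsv[...,0]>40)&(hsv[...,0]<90)&(hsv[...,1]>90)).astype(np.uint8); g[:,:280]=0;g[:,330:]=0
ys,xs=np.nonzero(g); print('bead px',xs.mean(),ys.mean(),len(xs),atz(d,(xs.mean(),ys.mean()),.1055))
m=((hsv[...,2]>175)&(hsv[...,1]>60)).astype(np.uint8); m[:,:190]=0;m[:,340:]=0;m[:190]=0;m[290:]=0
m=cv2.morphologyEx(m,cv2.MORPH_OPEN,np.ones((5,5)))
c=max(cv2.findContours(m,0,2)[0],key=cv2.contourArea); r=cv2.minAreaRect(c); b=cv2.boxPoints(r)
print(r); print(np.array([atz(d,p,.0955)[:2] for p in b]).round(4), atz(d,r[0],.0955))
for n,p,z in(('butt',(252,264),.1025),('tip',(231,207),.098),('dish rim',(159,240),.03),('tray',(411,244),.03),('t1',(392,203),.03),('t2',(431,203),.03),('t3',(433,286),.03),('t4',(392,286),.03),('grip',(267,288),.0905),('post',(231,283),.092)): print(n,atz(d,p,z)[:2].round(3))
cv2.imwrite('pics/topz.png',cv2.resize(im[185:300,120:330],None,fx=3.8,fy=3.8,interpolation=cv2.INTER_CUBIC))
print(R.from_quat(env.state()['ee_rot']).as_matrix().round(3),d['T'].round(3))
E
```

```text
bead px 302.0086956521739 225.04347826086956 115 [ 0.57794736 -0.0367951   0.1055    ]
((266.33544921875, 238.5581817626953), (76.19471740722656, 119.31544494628906), 89.45948028564453)
[[ 0.6365  0.1892]
 [ 0.6376 -0.0937]
 [ 0.459  -0.0929]
 [ 0.4577  0.1855]] [0.54702148 0.04692545 0.0955    ]
butt [0.488 0.08 ]
tip [0.622 0.13 ]
dish rim [0.545 0.32 ]
tray [ 0.532 -0.313]
t1 [ 0.636 -0.268]
t2 [ 0.635 -0.366]
t3 [ 0.428 -0.364]
t4 [ 0.429 -0.262]
grip [0.432 0.046]
post [0.444 0.13 ]
[[ 0.969  0.245  0.   ]
 [ 0.245 -0.969  0.   ]
 [ 0.    -0.    -1.   ]] [[-0.005 -0.997  0.083  0.537]
 [-1.     0.005  0.005  0.004]
 [-0.005 -0.083 -0.997  1.048]
 [ 0.     0.     0.     1.   ]]
```

View pics/topz.png

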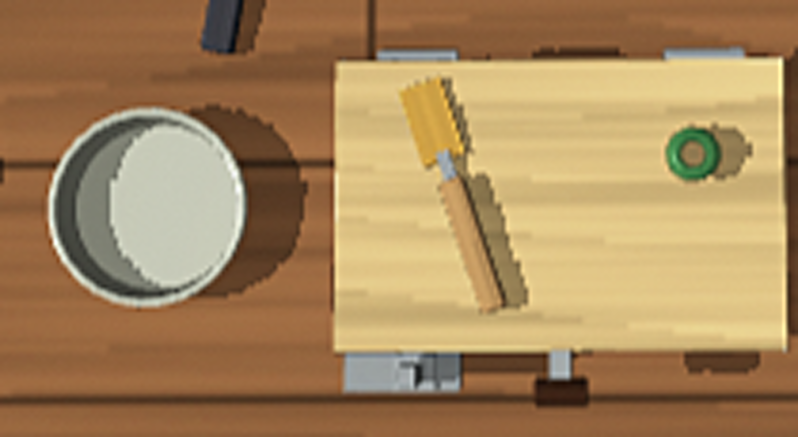

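The zoom shows bead (302.4,225.5), butt (249.5,265.3), blade tip (230.3,207.4), grip (268,288) and post (228,283). The case is at (0.547,0.047) and square to the world axes. Next I'll work out the yaw and the approach.

```bash
python3 - <<'E'
from h import *
d=look('top')
for n,p,z in(('butt',(249.5,265.3),.1025),('tip',(230.3,207.4),.098),('bead',(302.4,225.5),.1155)): print(n,atz(d,p,z)[:2].round(4))
to([.578,-.037,.26],(0,1))
E
python3 -m handwheel '[[0,0,-1,0.6],[0,0,-1,0.6],[0,0,0,0.6],[0,0,0,0.57]]' 0.7 10
python3 -c "
from h import *
to([.578,-.037,.26],(0,1))"
```

```text
butt [0.4852 0.0858]
tip [0.6208 0.1318]
bead [ 0.5765 -0.0373]
shift [ 22.05 -18.89  -2.18] yaw 2.37
t: 2.03
tcp_pos: [0.1597, -0.6313, 0.2575]
ee_rot: [1.0, -0.002, 0.001, 0.002]
force: [-0.5, 0.6, 0.2]
gripper_width: 0.0706
grip_force: 0.0
shift [ 16.65 -23.83  -0.17] yaw -0.03
```

```bash
python3 -m handwheel '[[0.7,-1,0,0],[0.7,-1,0,0],[0.7,-1,0,0],[0.7,-1,0,0],[0.7,-1,0,0],[0.7,-1,0,0],[0.7,-1,0,0],[0.7,-1,0,0]]' >/dev/null
python3 -m handwheel '[[0.7,-1,0,0],[0.7,-1,0,0],[0.7,-1,0,0],[0.7,-1,0,0],[0.7,-1,0,0],[0.7,-1,0,0],[0.7,-1,0,0],[0.7,-1,0,0]]' >/dev/null
python3 -m handwheel '[[0.7,-1,0,0],[0.7,-1,0,0],[0.7,-1,0,0],[0.7,-1,0,0],[0.7,-1,0,0],[0.7,-1,0,0],[0.7,-0.8,0,0],[0,0,0,0],[0,0,0,0]]'
python3 - <<'E'
from h import *
d=look('wrist','w1')
for n,z in dict(bead=.1055,paddle=.105,paddle_butt=.1025,paddle_tip=.098,lid_grip=.0995,catch_top=.092).items():
    print(n,[(np.round(q['point'],1).tolist(),round(q['conf'],2),atz(d,q['point'],z,True)[:2].round(4).tolist()) for q in env.spot_in(n,'wrist')[:2]])
to([.577,-.037,.098],(0,1))
E
```

```text
t: 4.12
tcp_pos: [0.5627, -0.0588, 0.2552]
ee_rot: [1.0, 0.001, -0.0, -0.0]
force: [-0.6, -0.7, 0.7]
gripper_width: 0.0659
grip_force: 0.0
bead [([256.7, 183.3], 0.76, [0.5754, -0.0339])]
paddle [([130.3, 198.2], 0.56, [0.5602, 0.1092])]
paddle_butt [([129.5, 198.1], 0.74, [0.5597, 0.1115])]
paddle_tip [([128.7, 200.0], 0.69, [0.5565, 0.1151])]
lid_grip []
catch_top [([447.6, 77.6], 0.64, [0.6986, -0.2476])]
shift [ 0.61 -0.98  6.31] yaw -0.02
```

View pics/w1.png

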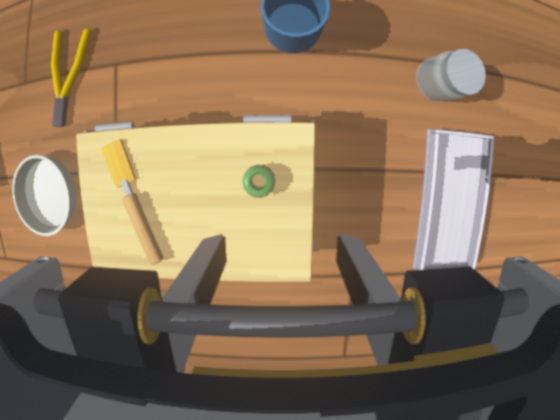

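The wrist view puts the bead at (259,181), so its estimate of about (0.577,-0.037) agrees with the top view. The paddle runs from (157,262) to (117,143). Descending on the bead.

```bash
python3 -m handwheel '[[0.6,-0.95,0,0],[0,0,1,0],[0,0,1,0],[0,0,1,0],[0,0,1,0],[0,0,1,0],[0,0,0.5,0],[0,0,0,0],[0,0,0,0]]'
python3 -c "
from h import *
d=look('wrist')
for n,p,z in (('bead',(259,181),.105),): pass
to([.577,-.037,.0985],(0,1))"
```

```text
t: 5.22
tcp_pos: [0.5769, -0.037, 0.1178]
ee_rot: [1.0, -0.001, -0.001, 0.0]
force: [1.0, -0.1, 0.5]
gripper_width: 0.0659
grip_force: 0.0
shift [-0.03  0.    0.81] yaw -0.01
```

```bash
python3 -m handwheel '[[0,0,0.4,0],[0,0,0.36,0],[0,0,0,0],[0,0,0,0]]'
python3 -m handwheel '[[0,0,0,0],[0,0,0,0],[0,0,0,0],[0,0,0,0],[0,0,0,0],[0,0,0,0]]' 0 12
```

```text
t: 5.6
tcp_pos: [0.5768, -0.0366, 0.0986]
ee_rot: [1.0, -0.0, -0.0, -0.0]
force: [-0.6, 0.6, 0.2]
gripper_width: 0.0657
grip_force: 0.0
t: 6.1
tcp_pos: [0.5773, -0.0365, 0.0991]
ee_rot: [1.0, -0.0, 0.0, -0.0]
force: [-0.7, 0.4, -0.6]
gripper_width: 0.0327
grip_force: 12.0
```

```bash
python3 -m handwheel '[[0,0,-0.3,0],[0,0,-0.7,0],[0,0,-1,0],[0,0,-1,0],[0,-0.5,-1,0],[-0.1,-0.8,0,0],[-0.1,-0.8,0,0],[-0.1,-0.8,0,0],[-0.1,-0.8,0,0],[-0.1,-0.8,0,0]]'
python3 -m handwheel '[[-0.1,-0.8,0,0],[-0.1,-0.8,0,0],[-0.1,-0.8,0,0],[-0.1,-0.8,0,0],[-0.1,-0.8,0,0],[-0.1,-0.8,0,0],[-0.1,-0.8,0,0],[0,-0.8,0,0],[0,-0.8,0,0],[0,-0.8,0,0]]'
python3 -m handwheel '[[0,-0.8,0,0],[0,-0.8,0,0],[0,-0.2,0,0],[0,0,0,0],[0,0,0,0],[0,0,0,0]]'
python3 - <<'E'
from h import *
d=look('wrist','w2')
print([(np.round(q['point']),q['conf'],atz(d,q['point'],.02,True)) for q in env.spot_in('dish','wrist')[:2]])
to([.547,.321,.010],(0,1))
E
```

```text
t: 6.93
tcp_pos: [0.5645, 0.0768, 0.1997]
ee_rot: [1.0, -0.0, 0.0, -0.0]
force: [-0.1, -0.0, 0.0]
gripper_width: 0.0326
grip_force: 12.0
t: 7.77
tcp_pos: [0.5471, 0.2769, 0.1996]
ee_rot: [1.0, -0.0, 0.0, -0.0]
force: [1.0, -0.5, -0.7]
gripper_width: 0.0328
grip_force: 12.0
t: 8.27
tcp_pos: [0.5478, 0.3188, 0.1991]
ee_rot: [1.0, -0.001, 0.0, 0.001]
force: [-0.8, -0.1, 0.2]
gripper_width: 0.0326
grip_force: 12.0
[(array([274., 182.]), 0.6, array([0.55748381, 0.32619996, 0.02      ]))]
shift [-0.03 -0.09  7.57] yaw -0.03
```

View pics/w2.png

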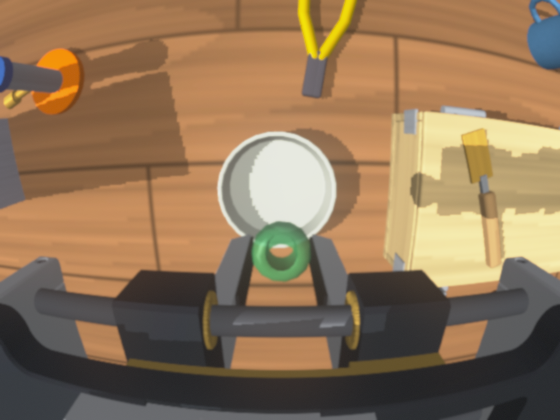

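The bead is held firmly, shown at (281,250) in the wrist view, directly over the dish at (277,187). Lowering it.

```bash
python3 -m handwheel '[[0,-0.1,0.8,0],[0,0,1,0],[0,0,1,0],[0,0,1,0],[0,0,1,0],[0,0,1,0],[0,0,0.8,0],[0,0,0.4,0],[0,0,0,0],[0,0,0,0]]'
python3 -c "
from h import *
to([.547,.321,.0092],(0,1))"
```

```text
t: 9.2
tcp_pos: [0.5478, 0.323, 0.0243]
ee_rot: [1.0, -0.001, 0.0, 0.0]
force: [0.6, -0.5, -0.3]
gripper_width: 0.0329
grip_force: 12.0
shift [-0.03  0.08  0.6 ] yaw -0.01
```

```bash
python3 -m handwheel '[[0,0,0.3,0],[0,0,0.2,0],[0,0,0.1,0],[0,0,0,0],[0,0,0,0]]'
python3 -m handwheel '[[0,0,0,0],[0,0,0,0],[0,0,0,0],[0,0,0,0]]' 0.6
python3 -m handwheel '[[0,0,-0.4,0],[0,0,-0.8,0],[0,0,-1,0],[0,0,-1,0],[0,0,-1,0],[0,0,-1,0],[0,0,-1,0],[0,0,-1,0],[0,0,-0.5,0],[0,0,0,0]]'
python3 - <<'E'
from h import *
look('wrist','w3')
b,t=np.array([.4852,.0858]),np.array([.6208,.1318])
u=(t-b)/np.linalg.norm(t-b); o=b+.0715*u; print(np.linalg.norm(t-b),u,o)
to([*(o),.15],(-u[1],u[0]))
E
```

```text
t: 9.62
tcp_pos: [0.5474, 0.3235, 0.0092]
ee_rot: [1.0, -0.0, 0.0, -0.0]
force: [0.2, 0.3, 0.6]
gripper_width: 0.0328
grip_force: 12.0
t: 9.95
tcp_pos: [0.5475, 0.3235, 0.0092]
ee_rot: [1.0, -0.0, 0.0, -0.0]
force: [-0.3, 0.3, 0.0]
gripper_width: 0.0551
grip_force: 0.0
t: 10.78
tcp_pos: [0.5493, 0.3247, 0.2059]
ee_rot: [1.0, -0.0, 0.003, -0.002]
force: [0.5, 0.5, 0.3]
gripper_width: 0.0564
grip_force: 0.0
0.14318994378097924 [0.94699388 0.32125161] [0.55291006 0.10876949]
shift [0.18 8.61 2.13] yaw -3.13
```

View pics/w3.png

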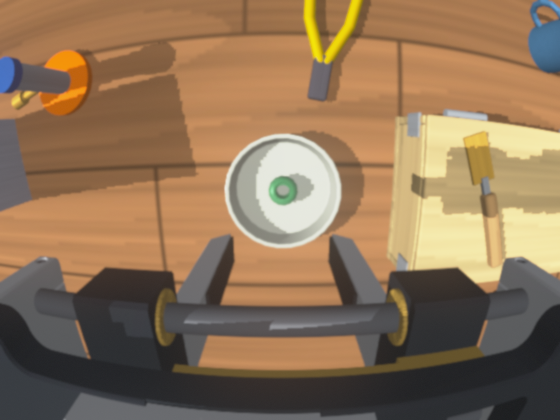

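The bead rests flat in the dish at (283,190). On to the paddle.

```bash
python3 -m handwheel '[[0,0.9,0,0],[0,1,0,0],[0,1,0,0],[0,1,0,0],[0,1,0,0],[0,1,0,0],[0,1,0,0],[0,1,0,0],[0.15,0.7,0,0],[0,0,0,0]]' 0.45
python3 -m handwheel '[[0,0,0,-0.8],[0,0,0,-0.8],[0,0,0,-0.8],[0,0,0,-0.7],[0,0,0,0],[0,0,0,0]]'
python3 - <<'E'
from h import *
d=look('wrist'); im=d['image']
cv2.imwrite('pics/w4.png',im)
to([.553,.1088,.0985],(-.3213,.947))
E
```

```text
t: 11.67
tcp_pos: [0.5506, 0.1028, 0.2003]
ee_rot: [1.0, -0.004, -0.001, 0.002]
force: [0.7, 0.1, 0.6]
gripper_width: 0.0419
grip_force: 0.0
t: 12.17
tcp_pos: [0.5503, 0.1093, 0.2007]
ee_rot: [0.987, 0.161, -0.001, -0.0]
force: [-0.1, -0.5, -0.3]
gripper_width: 0.0425
grip_force: 0.0
shift [0.1  0.05 4.1 ] yaw -0.04
```

View pics/w4.png

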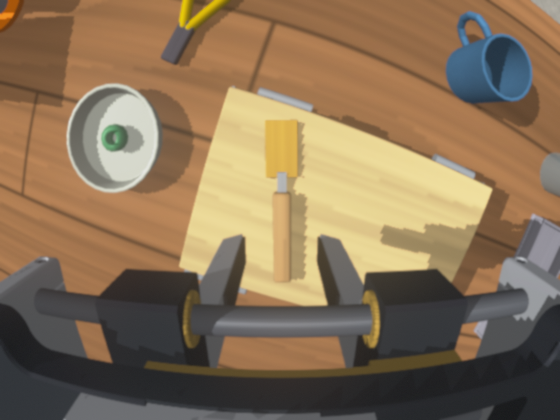

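The paddle is centred and upright between the fingers, butt at (282,281) and blade tip at (282,121). Descending with a position check.

```bash
python3 - <<'E'
from h import *
d=look('wrist')
b=atz(d,(282,281),.1095-.007,True)[:2];t=atz(d,(282,121),.0985,True)[:2];j=atz(d,(281.5,193),.1095,True)[:2]
print(b,t,j,np.linalg.norm(t-b)); u=(t-b)/np.linalg.norm(t-b); print(u,b+.0715*u, j-.012*u)
E
python3 -m handwheel '[[0.1,0.05,0.6,0],[0,0,1,0],[0,0,1,0],[0,0,0.7,0],[0,0,0,0],[0,0,0,0]]'
python3 -c "
from h import *
to([.553,.1088,.0985],(-.3213,.947))"
```

```text
[0.48252408 0.0857244 ] [0.62198034 0.13234364] [0.56426622 0.11355523] 0.14704217327761426
[0.94840991 0.31704676] [0.55033539 0.10839324] [0.5528853  0.10975067]
t: 12.77
tcp_pos: [0.5532, 0.1082, 0.1184]
ee_rot: [0.987, 0.161, -0.001, 0.0]
force: [0.2, -0.0, 0.4]
gripper_width: 0.0425
grip_force: 0.0
shift [ 0.   -0.03  0.8 ] yaw -0.03
```

```bash
python3 -m handwheel '[[0,-0.03,0.4,0],[0,0,0.38,0],[0,0,0,0],[0,0,0,0]]'
python3 -m handwheel '[[0,0,0,0],[0,0,0,0],[0,0,0,0],[0,0,0,0],[0,0,0,0]]' 0 30
python3 -m handwheel '[[0,0,-0.2,0],[0,0,-0.5,0],[0,0,-0.8,0],[0,0,-0.9,0],[0,0,-0.9,0],[0,0,-0.9,0],[0,0,0,0],[0,0,0,0]]'
python3 - <<'E'
from h import *
to([.535,-.314,.1],(0,1))
E
```

```text
t: 13.1
tcp_pos: [0.5533, 0.1088, 0.0993]
ee_rot: [0.987, 0.161, -0.0, 0.0]
force: [0.9, -1.0, -0.4]
gripper_width: 0.042
grip_force: 0.0
t: 13.52
tcp_pos: [0.5537, 0.1089, 0.0998]
ee_rot: [0.987, 0.161, 0.0, -0.0]
force: [-0.4, -0.3, 0.9]
gripper_width: 0.0156
grip_force: 30.0
t: 14.18
tcp_pos: [0.5542, 0.1089, 0.2057]
ee_rot: [0.987, 0.161, 0.001, -0.0]
force: [0.0, -0.2, -2.3]
gripper_width: 0.0161
grip_force: 30.0
shift [-6.12 15.79  4.22] yaw 3.1
```

```bash
python3 -m handwheel '[[0,0,0,0.7],[0,0,0,0.8],[0,0,0,0.8],[0,0,0,0.8],[0,0.5,0,0],[0,0.9,0,0],[0,0.9,0,0],[0,0.9,0,0],[0,0.9,0,0],[0,0.9,0,0]]'
python3 -m handwheel '[[-0.1,0.9,0,0],[-0.1,0.9,0,0],[-0.1,0.9,0,0],[-0.1,0.9,0,0],[-0.1,0.9,0,0],[-0.1,0.9,0,0],[-0.1,0.9,0,0],[-0.1,0.9,0,0],[-0.1,0.9,0,0]]'
python3 -m handwheel '[[0,0.9,0,0],[0,0.9,0,0],[0,0.9,0,0],[0,0.9,0,0],[0,0,0,0],[0,0,0,0],[0,0,0,0]]'
python3 - <<'E'
from h import *
d=look('wrist','w5')
print([(np.round(q['point']),q['conf'],atz(d,q['point'],.015,True)) for q in env.spot_in('tray','wrist')[:2]])
to([.532,-.315,.0095],(0,1))
E
```

```text
t: 15.02
tcp_pos: [0.5523, -0.0186, 0.2034]
ee_rot: [1.0, 0.001, -0.001, 0.0]
force: [0.5, -0.8, -1.1]
gripper_width: 0.0154
grip_force: 30.0
t: 15.77
tcp_pos: [0.5292, -0.2207, 0.2034]
ee_rot: [1.0, 0.001, -0.001, -0.0]
force: [0.0, -0.6, -0.8]
gripper_width: 0.0158
grip_force: 30.0
t: 16.35
tcp_pos: [0.5299, -0.3082, 0.2035]
ee_rot: [1.0, 0.0, -0.001, -0.001]
force: [0.2, -0.0, -0.3]
gripper_width: 0.0159
grip_force: 30.0
[(array([306., 155.]), 0.72, array([ 0.56816467, -0.33681577,  0.015     ])), (array([ 40., 187.]), 0.24, array([0.53635029, 0.03318703, 0.015     ]))]
shift [0.06 0.32 7.78] yaw 0.02
```

View pics/w5.png

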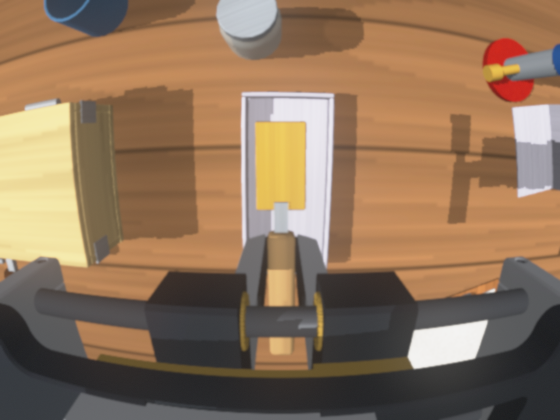

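The paddle is level in the grip, with the blade at (280,165). The far tray rim runs from (244,95) to (332,95). I'll use that rim to refine the tray's position, then lower.

```bash
python3 - <<'E'
from h import *
d=look('wrist')
for p in((244,95),(332,95),(243,200),(333,200)): print(atz(d,p,.03,True)[:2].round(4))
E
python3 -m handwheel '[[0.05,0.3,0,0],[0,0,0.8,0],[0,0,1,0],[0,0,1,0],[0,0,1,0],[0,0,1,0],[0,0,0.7,0],[0,0,0,0],[0,0,0,0]]'
```

```text
[ 0.636  -0.2675]
[ 0.6365 -0.362 ]
[ 0.5202 -0.2648]
[ 0.5203 -0.3655]
t: 17.25
tcp_pos: [0.5319, -0.316, 0.0665]
ee_rot: [1.0, 0.0, -0.001, -0.0]
force: [-0.2, -0.7, -0.3]
gripper_width: 0.0154
grip_force: 30.0
```

```bash
python3 -m handwheel '[[0,0,0.7,0],[0,0,0.6,0],[0,0,0.4,0],[0,0,0.3,0],[0,0,0.15,0],[0,0,0.08,0],[0,0,0,0],[0,0,0,0]]'
python3 -c "
from h import *
to([.532,-.315,.0093])"
```

```text
t: 17.92
tcp_pos: [0.5326, -0.3165, 0.0119]
ee_rot: [1.0, -0.0, 0.0, 0.0]
force: [-0.3, 0.3, -1.3]
gripper_width: 0.0157
grip_force: 30.0
shift [-0.02 -0.06  0.1 ] yaw 0.0
```

```bash
python3 -m handwheel '[[0,0,0.05,0],[0,0,0.05,0],[0,0,0,0],[0,0,0,0]]'
python3 -m handwheel '[[0,0,0,0],[0,0,0,0],[0,0,0,0],[0,0,0,0],[0,0,0,0]]' 0.45
python3 -m handwheel '[[0,0,-0.3,0],[0,0,-0.7,0],[0,0,-1,0],[0,0,-1,0],[0,0,-1,0],[0,0,-1,0],[0,0,-1,0],[0,0,-1,0],[0,0,-0.6,0],[0,0,0,0]]'
python3 - <<'E'
from h import *
look('wrist','w6')
to([.432,.047,.2],(0,1))
E
```

```text
t: 18.25
tcp_pos: [0.5326, -0.3165, 0.0093]
ee_rot: [1.0, -0.0, 0.0, 0.0]
force: [0.4, 0.3, 3.9]
gripper_width: 0.0157
grip_force: 30.0
t: 18.67
tcp_pos: [0.532, -0.3162, 0.0086]
ee_rot: [1.0, -0.0, -0.0, -0.0]
force: [-0.6, 0.3, 0.0]
gripper_width: 0.0412
grip_force: 0.0
t: 19.5
tcp_pos: [0.5342, -0.3175, 0.2031]
ee_rot: [1.0, -0.0, 0.003, 0.002]
force: [0.6, 0.2, -0.9]
gripper_width: 0.0423
grip_force: 0.0
shift [-4.050e+00 -1.455e+01 -1.000e-02] yaw -0.0
```

View pics/w6.png

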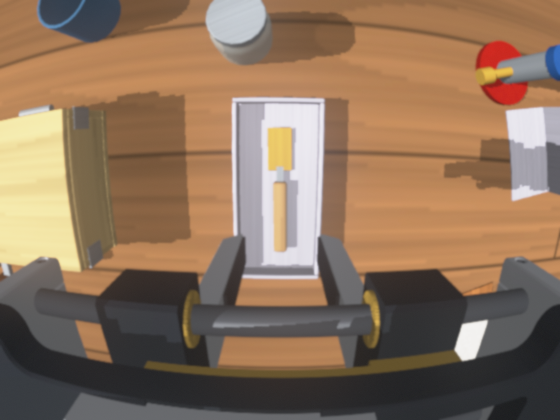

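The paddle lies flat in the tray at (280,190). On to the grip.

```bash
python3 -m handwheel '[[-0.3,-0.9,0,0],[-0.3,-0.9,0,0],[-0.3,-0.9,0,0],[-0.3,-0.9,0,0],[-0.3,-0.9,0,0],[-0.3,-0.9,0,0],[-0.3,-0.9,0,0],[-0.3,-0.9,0,0]]' 0.7 50 >/dev/null
python3 -m handwheel '[[-0.3,-0.9,0,0],[-0.3,-0.9,0,0],[-0.3,-0.9,0,0],[-0.3,-0.9,0,0],[-0.3,-0.9,0,0],[-0.3,-0.9,0,0],[-0.3,-0.9,0,0],[-0.3,-0.9,0,0],[0,0,0,0],[0,0,0,0]]'
python3 - <<'E'
from h import *
d=look('wrist','w7')
for n,z in dict(lid_grip=.0905,catch_top=.092).items():
    print(n,[(np.round(q['point'],1).tolist(),round(q['conf'],2),atz(d,q['point'],z,True)[:2].round(4).tolist()) for q in env.spot_in(n,'wrist')[:2]])
to([.432,.047,.0785],(0,1))
E
```

```text
t: 21.05
tcp_pos: [0.4111, 0.0446, 0.198]
ee_rot: [1.0, 0.001, -0.001, 0.0]
force: [0.2, -1.1, -0.0]
gripper_width: 0.0656
grip_force: 0.0
lid_grip [([279.7, 173.6], 0.93, [0.4398, 0.0458]), ([536.4, 108.1], 0.56, [0.5214, -0.2351])]
catch_top [([184.7, 168.0], 0.57, [0.4459, 0.1318])]
shift [ 0.8  -0.18  4.79] yaw -0.02
```

View pics/w7.png

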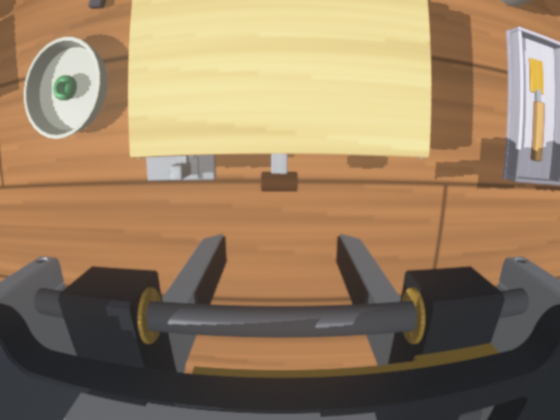

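The grip shows at (279,181), with its neck above it at (279,163). The catch post is at about (180,168). I'll compute and descend.

```bash
python3 - <<'E'
from h import *
d=look('wrist')
print(atz(d,(279,181),.0905,True),atz(d,(180,168),.092,True),atz(d,(261,181),.0905,True),atz(d,(297,181),.0905,True))
E
python3 -m handwheel '[[0.8,-0.1,0,0],[0,0,0.8,0],[0,0,1,0],[0,0,1,0],[0,0,0.7,0],[0,0,0,0],[0,0,0,0]]'
python3 -c "
from h import *
to([.432,.047,.0785],(0,1))"
```

```text
[0.4342181  0.04438048 0.0905    ] [0.44756037 0.13430906 0.092     ] [0.43430263 0.06044421 0.0905    ] [0.4341822  0.02832344 0.0905    ]
t: 21.83
tcp_pos: [0.4318, 0.0454, 0.1107]
ee_rot: [1.0, -0.001, -0.001, 0.0]
force: [-0.2, -0.5, 0.4]
gripper_width: 0.0659
grip_force: 0.0
shift [ 0.01 -0.06  1.29] yaw -0.02
```

```bash
python3 -m handwheel '[[0.04,0,0.5,0],[0,0,0.5,0],[0,0,0.25,0],[0,0,0,0],[0,0,0,0]]'
python3 -m handwheel '[[0,0,0,0],[0,0,0,0],[0,0,0,0],[0,0,0,0],[0,0,0,0],[0,0,0,0]]' 0 50
python3 -c "
from h import *
to([.433,.0455,.0785],(0,1))"
```

```text
t: 22.25
tcp_pos: [0.4337, 0.0461, 0.0806]
ee_rot: [1.0, -0.0, 0.0, -0.0]
force: [0.1, 0.2, -1.3]
gripper_width: 0.066
grip_force: 0.0
t: 22.75
tcp_pos: [0.4333, 0.0464, 0.0801]
ee_rot: [1.0, -0.0, 0.0, -0.0]
force: [-0.3, -0.2, 1.9]
gripper_width: 0.0314
grip_force: 50.0
shift [-0.01  0.04  0.07] yaw -0.0
```

Gripped at 31 mm and 50 N. Next, a gentle tug in 2 mm steps.

```bash
python3 -m handwheel '[[0,0,-0.08,0],[0,0,0,0],[0,0,-0.08,0],[0,0,0,0]]' | egrep 'tcp|force'
python3 -m handwheel '[[0,0,-0.08,0],[0,0,0,0],[0,0,0,0]]'| egrep 'tcp|force'
```

```text
tcp_pos: [0.4335, 0.0464, 0.0841]
force: [1.4, 0.6, -3.7]
grip_force: 50.0
tcp_pos: [0.4336, 0.0464, 0.0861]
force: [3.2, 1.6, -4.1]
grip_force: 50.0
```

```bash
python3 -m handwheel '[[0,0,-0.06,0],[0,0,0,0],[0,0,0,0]]' | egrep 'tcp|force'
python3 -m handwheel '[[0,0,-0.06,0],[0,0,0,0],[0,0,0,0]]'| egrep 'tcp|force'
```

```text
tcp_pos: [0.4337, 0.0465, 0.0876]
force: [3.6, 1.8, -5.1]
grip_force: 50.0
tcp_pos: [0.4338, 0.0465, 0.0892]
force: [2.9, 1.3, -4.7]
grip_force: 50.0
```

```bash
python3 -m handwheel '[[0,0,-0.08,0],[0,0,0,0],[0,0,0,0]]' | egrep 'tcp|force'
python3 -m handwheel '[[0,0,-0.08,0],[0,0,0,0],[0,0,0,0]]'| egrep 'tcp|force'
python3 -m handwheel '[[0,0,-0.08,0],[0,0,0,0],[0,0,0,0]]'
```

```text
tcp_pos: [0.4339, 0.0464, 0.0912]
force: [5.4, 1.8, -3.3]
grip_force: 50.0
tcp_pos: [0.4341, 0.0464, 0.0932]
force: [5.8, 0.9, -4.7]
grip_force: 50.0
t: 24.58
tcp_pos: [0.4342, 0.0464, 0.0952]
ee_rot: [1.0, -0.0, 0.001, -0.0]
force: [5.7, 1.7, -4.0]
gripper_width: 0.0313
grip_force: 50.0
```

It has risen 15 mm, well past the 6 mm of free play. The pull stayed a steady 4 N with no stop, so the lid isn't caught and I'll leave the catch alone. Next I'll compute the lifting arc.

```bash
python3 - <<'E'
from h import *
th=np.linspace(.073,.93,15); p=.205*np.c_[1-np.cos(th),-np.sin(th)]/.025
for t,q in zip(th[1:],np.diff(p,axis=0)): print(t.round(2),q.round(2))
d=look('top'); print([(q['point'],q['conf']) for q in env.spot_in('lid_grip','top')[:2]])
E
```

```text
0.13 [ 0.05 -0.5 ]
0.2 [ 0.08 -0.5 ]
0.26 [ 0.11 -0.49]
0.32 [ 0.14 -0.48]
0.38 [ 0.17 -0.47]
0.44 [ 0.2  -0.46]
0.5 [ 0.23 -0.45]
0.56 [ 0.25 -0.43]
0.62 [ 0.28 -0.42]
0.69 [ 0.31 -0.4 ]
0.75 [ 0.33 -0.38]
0.81 [ 0.35 -0.36]
0.87 [ 0.37 -0.34]
0.93 [ 0.39 -0.31]
[([410.0, 245.8], 0.41)]
```

Pausing every few steps to check force.

```bash
python3 -m handwheel '[[0.05,0,-0.5,0],[0,0,0,0],[0.08,0,-0.5,0],[0,0,0,0],[0.11,0,-0.49,0],[0,0,0,0]]'
python3 -m handwheel '[[0.14,0,-0.48,0],[0,0,0,0],[0.17,0,-0.47,0],[0,0,0,0],[0.2,0,-0.46,0],[0,0,0,0]]'
```

```text
t: 25.18
tcp_pos: [0.4401, 0.0464, 0.1328]
ee_rot: [1.0, -0.0, 0.001, -0.0]
force: [5.1, 1.2, -4.8]
gripper_width: 0.0312
grip_force: 50.0
t: 25.68
tcp_pos: [0.4521, 0.0465, 0.1672]
ee_rot: [1.0, -0.0, 0.0, -0.0]
force: [5.1, 2.0, -7.5]
gripper_width: 0.0317
grip_force: 50.0
```

```bash
python3 -m handwheel '[[0.23,0,-0.45,0],[0,0,0,0],[0.25,0,-0.43,0],[0,0,0,0],[0.28,0,-0.42,0],[0,0,0,0],[0.31,0,-0.4,0],[0,0,0,0]]'
python3 -m handwheel '[[0.33,0,-0.38,0],[0,0,0,0],[0.35,0,-0.36,0],[0,0,0,0],[0.37,0,-0.34,0],[0,0,0,0],[0.39,0,-0.31,0],[0,0,0,0],[0,0,0,0],[0,0,0,0]]'
python3 - <<'E'
from h import *
d=look('scene','s2');look('top','t2')
s=env.state(); p=s['tcp_pos']+[0,0,.0105]
print(np.arctan2(p[2]-.0905,.638-p[0]),np.hypot(p[2]-.0905,.638-p[0]))
for c in('scene','top'):
  d=look(c)
  for n in('lid_grip','lid','bead','paddle'): print(c,n,[(np.round(q['point']),round(q['conf'],2)) for q in env.spot_in(n,c)[:2]])
  T=np.linalg.inv(d['T']); q=T[:3,:3]@p+T[:3,3]; print('proj grip',q[0]/q[2]*d['fx']+d['cx'],q[1]/q[2]*d['fy']+d['cy'])
E
```

```text
t: 26.35
tcp_pos: [0.4777, 0.0464, 0.2091]
ee_rot: [1.0, -0.0, -0.001, -0.0]
force: [2.7, 2.6, -5.5]
gripper_width: 0.0315
grip_force: 50.0
t: 27.18
tcp_pos: [0.5136, 0.0464, 0.2436]
ee_rot: [1.0, -0.0, -0.001, -0.0]
force: [3.6, 3.4, -10.0]
gripper_width: 0.032
grip_force: 50.0
0.9233527874473527 0.20553354217741732
scene lid_grip []
scene lid [(array([286., 172.]), 0.63)]
scene bead [(array([365., 148.]), 0.44)]
scene paddle [(array([131., 297.]), 0.66)]
proj grip 267.66791427572156 115.52138542876037
top lid_grip []
top lid [(array([275., 219.]), 0.97)]
top bead []
top paddle [(array([409., 240.]), 0.94)]
proj grip 262.91043881991175 254.69472035879397
```

The grip is still on the 205 mm arc and held at 50 N, so the lid is at about 0.92 rad. The lid's spot in the top view has moved to match. A short hold, then I'll hand in.

```bash
python3 -m handwheel '[[0,0,0,0],[0,0,0,0],[0,0,0,0],[0,0,0,0],[0,0,0,0],[0,0,0,0],[0,0,0,0],[0,0,0,0]]'
python3 -c "
from workcell import env
print(env.job_done())"
```

```text
t: 28.45
tcp_pos: [0.5143, 0.0464, 0.2441]
ee_rot: [1.0, -0.0, -0.0, -0.0]
force: [4.3, 3.0, -10.8]
gripper_width: 0.0312
grip_force: 50.0
the job is handed in; nothing more can be done
None
```

I handed the job in at 28 s: the bead is in the dish, the paddle lies flat in the tray, and the gentle tug showed the lid wasn't caught, so I left the catch alone and am holding the lid by its grip at about 0.92 rad (worked out from the gripper position).

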